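# Fill two gift cartons from the bakery's stock tray

### The arm

A 7-joint arm with a two-finger parallel gripper is mounted at the origin on a cart in front of the work surface, level with it; the furniture and walls round the work are solid. World frame = base frame: x ahead of the robot, y to its left, z up, the work surface at z = 0. Lengths are in m, angles in rad, forces in N, time in s.
With the tool pointing down it reaches from about 0.4 to 0.85 m from the base axis. Payload 10.4 kg.
Tool frame: the origin (TCP) lies at the very end of the fingers, on their centre line; the grasp point (between the pads) lies 19 mm behind it (grip_point_offset is the distance from the TCP to the grasp point, in m); z points along the fingers, y is the line along which they close (so a half turn about z gives the same grasp; the last joint's range is limited). The gripper opens to 87 mm and grips with 3 to 60 N. Pads are 19 mm wide; open, the fingers measure 117 mm over their backs; the gripper's body (75 mm by 190 mm) begins 51 mm behind the grasp point.
Start: joints at [-1.358, 0.332, -0.065, 1.46, 0.022, 1.35, -0.088], TCP at [0.146, 0.608, 0.223] pointing down, gripper open.
Joint ranges: [-2.6, 2.6], [-0.5, 2.12], [-1.47, 1.34], [0.16, 2.42], [-1.27, 4.41], [0.06, 2.06], [-2.6, 2.6]. Speed limits (rad/s): [2.22, 2.22, 2.79, 2.79, 3.14, 3.14, 3.14].

### API

Orientations are given as a unit quaternion [x, y, z, w].
In Python, from bench import * gives the robot as it stands.
- The arm moves only by the tool play_rows, never from a script. Its argument "increments" is text: rows parted by semicolons, each of 7 numbers parted by spaces: the turn, a rotation vector about the tool's x, y, z in rad, then the shift along the tool's x, y, z in m, then the opening, from 0 (shut) to 1 (fully open). A call has 1 to 8 rows; each row is the pose to reach, as a shift and turn from the pose commanded when the call began, along the tool's axes at that moment; what a row does not reach only later rows make up. A row lasts 1/10 s, in which the tool goes at most 50 mm and 8.59 degrees, less where a joint would pass 70% of its speed; a pose out of reach is approached as far as the arm can. A call with a gripper value outside its range is refused whole. The fingers move at their own pace and stop on an object; "grip_force" is the grip in N (left out, the last holds). Time passes only in rows, so rows that repeat a pose let the fingers close. It gives the time, the measured TCP pose, the force, the opening and the grip force at its end, in the units of the state.
- read_state(): the state, without advancing time (a new reading comes with each control period).
- camera(name): name is "side" or "top" or "wrist"; returns a dict with "color" (400x640x3 uint8, red, green, blue), "fx", "fy", "cx", "cy" (pixels), "camera_from_world" (4x4, takes a point from world to camera coordinates); the wrist camera has in their place "mount" (4x4, takes a point from camera to tool coordinates, whose origin is the TCP and whose axes are the flange's). Camera axes: x right, y down, z forward; pixel columns grow to the right and rows downward; lengths in m; the calibration is good to about 2 mm. A picture is of the moment at which its call begins: read the wrist's pose just before it. There is no depth.
- close_job(): hands the job in; it is judged then, once.
The state is a dict: "time": time; "joint_positions": joint angles; "joint_vel": joint speeds; "joint_torque": joint torques, N m; "ee_pos": TCP position; "eef_rot": TCP orientation; "ft_force": force on the tool from outside, world axes, zero at the start; "torque": the same for the moment, N m; "width": finger opening in m; "grip_force": force on a finger pad.
Only numpy, scipy, OpenCV 4.12 (cv2) and the standard library are available. Lean on these libraries where they do the work, as an engineer would, in place of code of your own. Each camera call takes 0.05 s, during which the arm holds its last target. There are 200 camera calls.

### The job

Make up the two gift sets from the stock tray: the tin of tomatoes, the oil bottle and the herb jar go into the green carton, the jam and the honey into the brown one. Stand each thing upright on the carton's floor, in the pocket of the insert that suits its size (biggest thing in the biggest pocket, and so on), without tipping anything over on the way. Leave the coffee tin in the tray and the price card standing where it is.

Things in the scene. Friction and masses are not known exactly. Their poses are not given: they have to be found in the camera images.
- jam_jar: Jam jar with green lid: clear glass with red contents, 86 mm tall, 62 mm across at its widest, lid 56 mm across. Origin: centre of its underside, z up along its axis (yaw means nothing, it is round).
- honey_jar: Small honey jar: amber, cream paper band, yellow brass lid; 50 mm across, 70 mm tall (body straight up to 50 mm, a 44 mm neck, lid 50 mm across from 55 mm up). Origin: centre of its underside, z up along its axis (yaw means nothing, it is round).
- tomato_tin: Red-labelled food tin with a bare metal top, plain cylinder 57 mm across, 72 mm tall. Origin: centre of its underside, z up along its axis (yaw means nothing, it is round).
- oil_bottle: Small dark-green oil bottle with cream label and narrow black cap: body 50 mm across, straight up to 64 mm, then a shoulder and a neck; 98 mm tall with the cap. Origin: centre of its underside, z up along its axis (yaw means nothing, it is round).
- herb_jar: Slim herb jar, clear glass with green contents and a yellow-ochre cap: 42 mm across (41 mm at the cap), 96 mm tall. Origin: centre of its underside, z up along its axis (yaw means nothing, it is round).
- coffee_tin: Dark brown coffee tin with a copper-orange lid 60 mm across, body 58 mm, 89 mm tall; belongs to neither gift set and stays in the stock tray. Origin: centre of its underside, z up along its axis (yaw means nothing, it is round).
- stock_tray: Wooden bread tray, fixed, 355 x 216 mm, that holds the six stock things at the start, standing in two rows of three (about 112 mm apart along the tray, 94 mm between the rows, in any order). Rim 36 mm above the table, walls 9 mm thick, floor 6 mm above the table. Origin: centre of the underside; x along its long side.
- green_carton: Dark green open gift carton, fixed on the table, 240 mm (x) by 104 mm (y), walls 34 mm high, 4 mm thick. Cream insert, top at 28 mm, with three round pockets along x, down to the floor at 4 mm: 71 mm wide at x = -70 mm (for the tin), 64 mm wide at x = +8 mm (for the oil bottle), 56 mm wide at x = +78 mm (for the herb jar). Origin: centre of the underside, z up.
- kraft_carton: Light brown open gift carton, fixed on the table, 186 mm (x) by 104 mm (y), walls 34 mm high, 4 mm thick. Dark red-brown insert, top at 28 mm, with two round pockets along x, down to the floor at 4 mm: 76 mm wide at x = -38 mm (for the jam), 64 mm wide at x = +44 mm (for the honey). Origin: centre of the underside, z up.
- price_card: Loose price card, 4 mm thick, 68 mm wide and 85 mm tall, upright in a small wooden foot, standing on the table at the robot's end of the gap between the cartons. It stays where it stands. Origin: centre of the foot's underside; the card lies across its x axis.

How it is judged:
At the end, for the whole second after the job is handed in: Tin, oil and herbs in the green carton, jam and honey in the brown one, each in its own size of pocket (within 15 mm of its centre, underside within 10 mm of the carton's), upright within 0.12 rad, at rest; coffee tin upright on the tray floor; price card upright within 0.15 rad (x of tomato_tin in the frame of green_carton between -0.085 and -0.055 m and y of tomato_tin in the frame of green_carton between -0.015 and 0.015 m and z of tomato_tin in the frame of green_carton between -0.005 and 0.01 m and angle between each of tomato_tin, oil_bottle, herb_jar, jam_jar, honey_jar, coffee_tin's own z axis and vertical below 0.12 rad and linear speed of each of tomato_tin, oil_bottle, herb_jar, jam_jar, honey_jar, coffee_tin below 0.03 m/s and x of oil_bottle in the frame of green_carton between -0.007 and 0.023 m and y of oil_bottle in the frame of green_carton between -0.015 and 0.015 m and z of oil_bottle in the frame of green_carton between -0.005 and 0.01 m and x of herb_jar in the frame of green_carton between 0.063 and 0.093 m and y of herb_jar in the frame of green_carton between -0.015 and 0.015 m and z of herb_jar in the frame of green_carton between -0.005 and 0.01 m and x of jam_jar in the frame of kraft_carton between -0.053 and -0.023 m and y of jam_jar in the frame of kraft_carton between -0.015 and 0.015 m and z of jam_jar in the frame of kraft_carton between -0.005 and 0.01 m and x of honey_jar in the frame of kraft_carton between 0.029 and 0.059 m and y of honey_jar in the frame of kraft_carton between -0.015 and 0.015 m and z of honey_jar in the frame of kraft_carton between -0.005 and 0.01 m and x of coffee_tin in the frame of stock_tray between -0.168 and 0.168 m and y of coffee_tin in the frame of stock_tray between -0.098 and 0.098 m and z of coffee_tin in the frame of stock_tray between -0.005 and 0.012 m and angle between price_card's own z axis and vertical below 0.15 rad); the robot touches nothing.
It fails at once if a stock thing tipped over (more than 0.6 rad) (angle between any of jam_jar, tomato_tin, herb_jar, honey_jar, oil_bottle, coffee_tin's own z axis and vertical above 0.6 rad).
It fails at once if the price card knocked over (more than 0.5 rad) or moved by more than 40 mm (angle between price_card's own z axis and vertical above 0.5 rad or distance of price_card from where it was at the start of the episode above 0.04 m).
It also fails if it takes over 112 s, if anything falls off the work surface, if the arm or the gripper's body presses on something with over 40 N, if the wrist force passes 120 N, or if a joint passes its speed limit or range.

## Working session

There is one attempt and no reset: what is moved stays moved. The work goes in short steps, Python scripts to look and compute and a tool call to move; the robot and the scene stay as the last step left them, time stands still between calls to the robot, and variables do not carry over. Pictures are saved under pics/ and viewed, at most 14 in all, crops included, and the job is handed in when it is done.

Besides the shell and the picture viewer there is one more tool, called by a JSON object that holds its "api" and its "payload". play_rows: Moves the arm, as the interface text tells. Its arguments: {"type":"object","properties":{"increments":{"type":"string"},"grip_force":{"type":"number"}},"required":["increments"]}

```bash
mkdir -p pics; cat > h.py <<'E'
from bench import *
import numpy as np, cv2
def snap(n,f):
    s=read_state(); c=camera(n); cv2.imwrite('pics/'+f,c['color'][:,:,::-1]); return c,s
def ray(c,u,v,z):
    T=np.linalg.inv(np.array(c['camera_from_world'])); d=T[:3,:3]@np.array([(u-c['cx'])/c['fx'],(v-c['cy'])/c['fy'],1]); o=T[:3,3]
    return o+d*(z-o[2])/d[2]
def proj(c,p):
    q=np.array(c['camera_from_world'])@np.r_[p,1]; return q[0]/q[2]*c['fx']+c['cx'],q[1]/q[2]*c['fy']+c['cy']
E
python3 - <<'E'
from h import *
for n in('top','side'):
    c,s=snap(n,n+'0.png'); print(n,c['fx'],c['cx'],c['cy'],np.round(c['camera_from_world'],3).tolist())
print(s)
E
```

```text
top 474.8504534311255 313.40348888419135 193.11335078452657 [[0.003, -1.0, -0.023, 0.002], [-0.986, 0.001, -0.169, 0.49], [0.169, 0.024, -0.985, 1.159], [0.0, 0.0, 0.0, 1.0]]
side 486.10662056501627 319.34320704821727 199.3863542684051 [[0.843, -0.538, -0.006, -0.43], [-0.326, -0.502, -0.801, 0.214], [0.428, 0.677, -0.599, 0.932], [0.0, 0.0, 0.0, 1.0]]
{'time': 0.05, 'joint_positions': array([-1.35760988,  0.33285497, -0.06468766,  1.4609245 ,  0.02161624,
        1.34989082, -0.08853606]), 'joint_vel': array([ 0.00024309,  0.00014395, -0.00045506, -0.00032303, -0.00079816,
        0.0020522 ,  0.00017149]), 'joint_torque': array([ 1.77227244e-03, -6.25161123e+01,  2.44711846e-02, -3.91140461e+01,
       -6.17026468e-02,  3.67991568e-02,  5.03714080e-05]), 'ee_pos': array([0.14593473, 0.60733681, 0.2217725 ]), 'eef_rot': array([ 1.17631968e-01,  9.93057019e-01, -6.89721630e-04, -3.96419585e-05]), 'ft_force': array([-0.62551063,  1.38477178, -0.35599367]), 'torque': array([-0.00028872,  0.02145984, -0.02079624]), 'grip_force': 0.0, 'width': 0.08700490471545427}
```

View pics/top0.png

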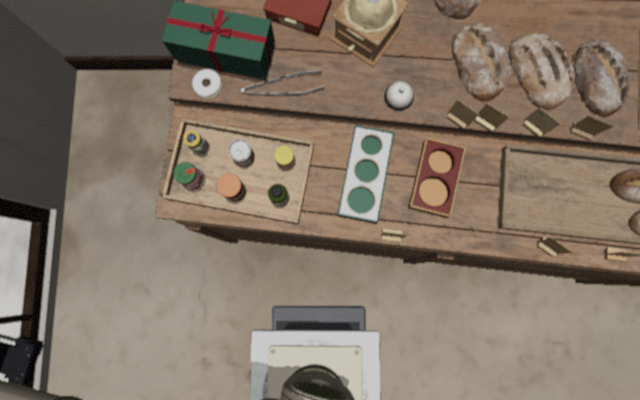

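View pics/side0.png

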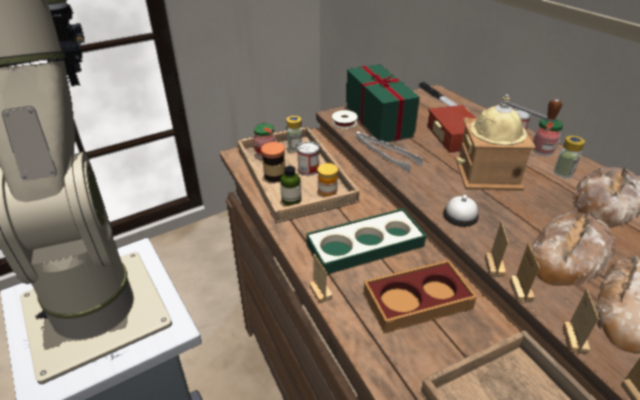

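The top view shows the tray on the left: front row jam (187,175), coffee (230,186), oil (278,194); back row herb (193,142), tin (241,152), honey (285,156). Green carton is at about (366,172), kraft at (437,178) and the card at (392,234). I'll segment these next.

```bash
python3 - <<'E'
from h import *
im=cv2.imread('pics/top0.png'); cr=im[110:250,155:475]
hsv=cv2.cvtColor(im,cv2.COLOR_BGR2HSV)
for n,p in dict(jam=(186,174),coffee=(230,186),oil=(278,191),herb=(192,140),tin=(240,150),honey=(285,155),gbig=(361,199),gmid=(366,170),gsm=(371,144),kbig=(433,192),ksm=(440,161),insg=(352,182),insk=(420,180),wood=(330,170),tray=(210,165)).items(): print(n,hsv[p[1],p[0]])
cv2.imwrite('pics/a.png',cv2.resize(im[115:225,155:315],None,fx=5,fy=5,interpolation=cv2.INTER_CUBIC))
cv2.imwrite('pics/b.png',cv2.resize(im[115:245,325:475],None,fx=4.6,fy=4.6,interpolation=cv2.INTER_CUBIC))
E
```

```text
jam [ 30  76 110]
coffee [ 13 107 198]
oil [165   9  56]
herb [  6  11 117]
tin [  0   0 192]
honey [ 25 109 198]
gbig [ 75  68 124]
gmid [ 75  75 116]
gsm [ 75  75 115]
kbig [ 16 100 188]
ksm [ 16 103 185]
insg [  0   0 201]
insk [  3 129 115]
wood [ 14  77 156]
tray [ 15  61 183]
```

View pics/a.png

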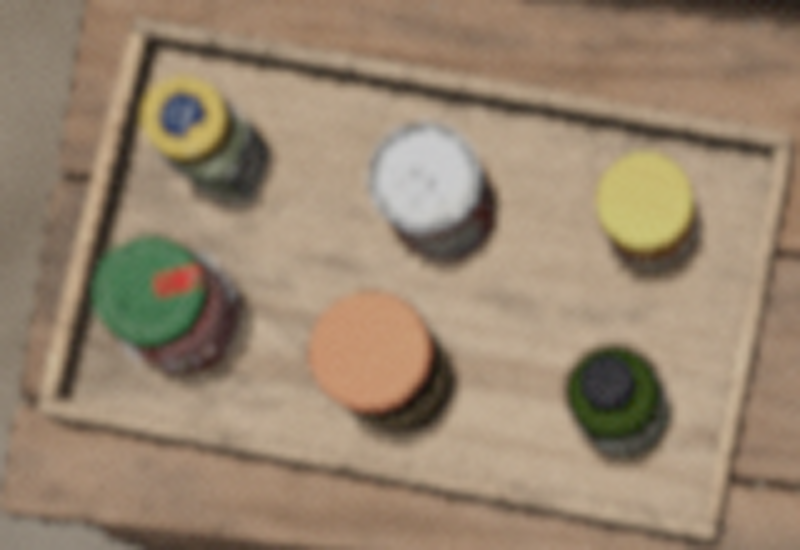

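View pics/b.png

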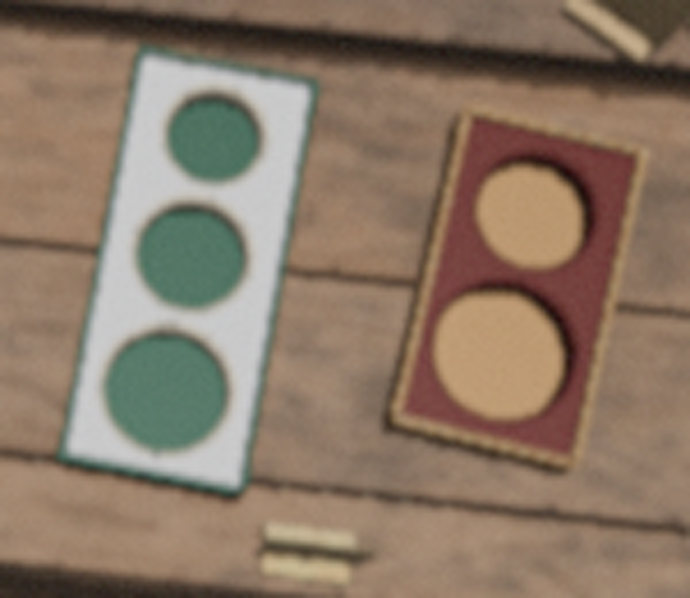

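```bash
cat > m.py <<'E'
from h import *
import json
c=camera('top')
a=lambda x,y:((x+.5)/5-.5+155,(y+.5)/5-.5+115)
b=lambda x,y:((x+.5)/4.6-.5+325,(y+.5)/4.6-.5+115)
P={}
for n,x,y,z in [('herb',185,119,.102),('tin',427,180,.078),('honey',645,202,.076),('jam',150,292,.092),('coffee',371,352,.095),('oil',608,384,.104)]:
    P[n]=ray(c,*a(x,y),z)[:2]
for name,cor,pk,seen in [('g',[(140,46),(317,80),(242,494),(62,460)],dict(tin=-.07,oil=.008,herb=.078),dict(herb=(214,137),oil=(191,255),tin=(167,390))),
  ('k',[(461,113),(645,150),(573,467),(392,425)],dict(jam=-.038,honey=.044),dict(honey=(531,214),jam=(502,356)))]:
    q=np.array([ray(c,*b(*p),.034)[:2] for p in cor]); o=q.mean(0); e=(q[0]+q[1]-q[2]-q[3]); L=np.linalg.norm(e)/2; e/=2*L
    print(name,'len',L,'wid',np.linalg.norm(q[0]+q[3]-q[1]-q[2])/2,'o',o,'ang',np.degrees(np.arctan2(e[1],e[0])))
    for k,x in pk.items(): P['P_'+k]=o+e*x; print(k,P['P_'+k],'direct',ray(c,*b(*seen[k]),.02)[:2])
print({k:np.round(v,4).tolist() for k,v in P.items()})
q=[ray(c,*a(*p),.036)[:2] for p in [(142,22),(788,140),(712,540),(42,412)]]; print('tray',np.mean(q,0),np.linalg.norm(q[0]-q[1]),np.linalg.norm(q[1]-q[2]))
print('card',ray(c,*b(308,552),.02))
json.dump({k:v.tolist() for k,v in P.items()},open('P.json','w'))
E
cat >> h.py <<'E'
def go(x,y,z):
    from scipy.spatial.transform import Rotation as R
    s=read_state(); print(np.round(R.from_quat(s['eef_rot']).inv().apply(np.array([x,y,z])-s['ee_pos']),4),'t',round(s['time'],1))
E
python3 m.py; python3 -c "
from h import *
import json;P=json.load(open('P.json'))
go(*P['jam'],.17)"
```

```text
g len 0.23960371619787366 wid 0.10059957934340183 o [ 0.54440834 -0.13163061] ang -11.084481685707111
tin [ 0.4757142  -0.11817268] direct [ 0.47721271 -0.11863824]
oil [ 0.5522591  -0.13316866] direct [ 0.55414901 -0.13317491]
herb [ 0.62095323 -0.1466266 ] direct [ 0.62271705 -0.1472771 ]
k len 0.18328174766209748 wid 0.101946222672972 o [ 0.532676   -0.31204548] ang -14.527132360251269
jam [ 0.4958909  -0.30251362] direct [ 0.49627946 -0.30499342]
honey [ 0.57526928 -0.32308237] direct [ 0.5773721  -0.32441691]
{'herb': [0.6166, 0.3019], 'tin': [0.5916, 0.1856], 'honey': [0.5805, 0.0765], 'jam': [0.5316, 0.3179], 'coffee': [0.501, 0.2073], 'oil': [0.4835, 0.0906], 'P_tin': [0.4757, -0.1182], 'P_oil': [0.5523, -0.1332], 'P_herb': [0.621, -0.1466], 'P_jam': [0.4959, -0.3025], 'P_honey': [0.5753, -0.3231]}
tray [0.55229059 0.19601286] 0.34617503166495933 0.21126033840280517
card [ 0.38707358 -0.19470981  0.02      ]
[-0.4427 -0.1913  0.0522] t 0.1
```

{"api": "play_rows", "payload": {"increments": "0 0 0 -0.03 -0.013 0 1;0 0 0 -0.07 -0.03 0 1;0 0 0 -0.11 -0.048 0 1;0 0 0 -0.15 -0.065 0 1;0 0 0 -0.19 -0.083 0 1;0 0 0 -0.23 -0.1 0 1;0 0 0 -0.27 -0.117 0 1;0 0 0 -0.31 -0.134 0 1"}}

```text
time: 0.95
ee_pos: [0.4173, 0.4037, 0.2225]
eef_rot: [0.118, 0.993, 0.0, -0.0]
ft_force: [0.8, 1.7, -0.6]
width: 0.0871
grip_force: 0.0
```

{"api": "play_rows", "payload": {"increments": "0 0 0 -0.04 -0.018 0 1;0 0 0 -0.08 -0.035 0 1;0 0 0 -0.113 -0.05 0 1;0 0 0 -0.13 -0.056 0 1;0 0 0 -0.13 -0.056 0 1;0 0 0 -0.13 -0.056 0 1;0 0 0 -0.13 -0.056 0 1"}}

```text
time: 1.65
ee_pos: [0.5283, 0.3215, 0.2224]
eef_rot: [0.117, 0.993, 0.0, -0.0]
ft_force: [0.1, 0.4, 1.0]
width: 0.0874
grip_force: 0.0
```

```bash
python3 - <<'E'
from h import *
import json;P=json.load(open('P.json'))
c,s=snap('wrist','w1.png'); print(s['ee_pos'],s['eef_rot'],c['fx'],c['cx'],c['cy'],np.round(c['mount'],3).tolist())
from scipy.spatial.transform import Rotation as R
T=np.eye(4);T[:3,:3]=R.from_quat(s['eef_rot']).as_matrix();T[:3,3]=s['ee_pos']
c['camera_from_world']=np.linalg.inv(T@np.array(c['mount']))
for k,z in dict(jam=.092,herb=.102,tin=.078,coffee=.095).items(): print(k,proj(c,[*P[k],z]))
go(*P['jam'],.17)
E
```

```text
[0.52826764 0.32150675 0.22240346] [ 1.16630556e-01  9.93175270e-01  2.06243884e-04 -3.92582588e-04] 276.34009550154684 314.8568505597389 200.76452048598588 [[0.002, -0.962, -0.273, 0.076], [1.0, 0.001, 0.001, -0.001], [-0.0, -0.273, 0.962, -0.162], [0.0, 0.0, 0.0, 1.0]]
jam (np.float64(313.14414862115024), np.float64(198.5644067475992))
herb (np.float64(316.61240142863966), np.float64(273.44136807387105))
tin (np.float64(220.126998730387), np.float64(265.0347482422248))
coffee (np.float64(207.14193896796584), np.float64(195.39601737217654))
[-0.0041 -0.0027  0.0525] t 1.7
```

View pics/w1.png

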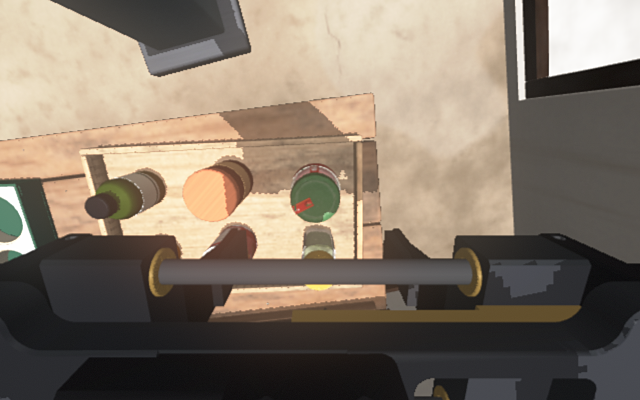

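The wrist view confirms the jam lid at (316,198), predicted (313,199), and the coffee lid at (211,193), predicted (207,195). Agreement is within about 3 mm, so I'll descend onto the jam.

{"api": "play_rows", "payload": {"increments": "0 0 0 -0.004 -0.001 0.03 0.9;0 0 0 -0.004 -0.001 0.06 0.9;0 0 0 -0.004 -0.001 0.09 0.9;0 0 0 -0.004 -0.001 0.12 0.9;0 0 0 -0.004 -0.001 0.15 0.9;0 0 0 -0.004 -0.001 0.17 0.9;0 0 0 -0.004 -0.001 0.18 0.9;0 0 0 -0.004 -0.001 0.181 0.9"}}

```text
time: 2.5
ee_pos: [0.532, 0.3186, 0.0406]
eef_rot: [0.117, 0.993, -0.001, -0.001]
ft_force: [0.2, -0.5, 0.3]
width: 0.0784
grip_force: 0.0
```

{"api": "play_rows", "payload": {"increments": "0 0 0 0 0 0 0.6;0 0 0 0 0 0 0.6;0 0 0 0 0 0 0.5;0 0 0 0 0 0 0.5;0 0 0 0 0 0 0.5;0 0 0 0 0 0 0.5;0 0 0 0 0 0 0.5;0 0 0 0 0 0 0.5", "grip_force": 20}}

```text
time: 3.3
ee_pos: [0.5338, 0.3192, 0.0427]
eef_rot: [0.118, 0.993, 0.001, 0.001]
ft_force: [0.4, 1.6, 6.2]
width: 0.0591
grip_force: 20.0
```

{"api": "play_rows", "payload": {"increments": "0 0 0 0 0 -0.005 0.5;0 0 0 0 0 -0.02 0.5;0 0 0 0 0 -0.04 0.5;0 0 0 0 0 -0.065 0.5;0 0 0 0 0 -0.09 0.5;0 0 0 0 0 -0.115 0.5;0 0 0 0 0 -0.13 0.5;0 0 0 0 0 -0.13 0.5"}}

```text
time: 4.1
ee_pos: [0.5341, 0.3187, 0.1741]
eef_rot: [0.118, 0.993, 0.001, 0.001]
ft_force: [0.5, 0.8, -2.6]
width: 0.0586
grip_force: 20.0
```

```bash
python3 - <<'E'
from h import *
import json;P=json.load(open('P.json'))
go(*P['P_jam'],.17)
E
```

```text
[-0.1081 -0.6129  0.0026] t 4.1
```

```bash
python3 - <<'E'
from h import *
c,s=snap('side','s1.png')
im=cv2.imread('pics/s1.png'); u,v=proj(c,s['ee_pos']);print(u,v)
u,v=int(u),int(v); v0=max(v-80,0);u0=max(u-110,0)
cv2.imwrite('pics/s1c.png',cv2.resize(im[v0:v0+160,u0:u0+220],None,fx=3,fy=3))
E
```

```text
260.9792476402457 100.03224360242717
```

View pics/s1c.png

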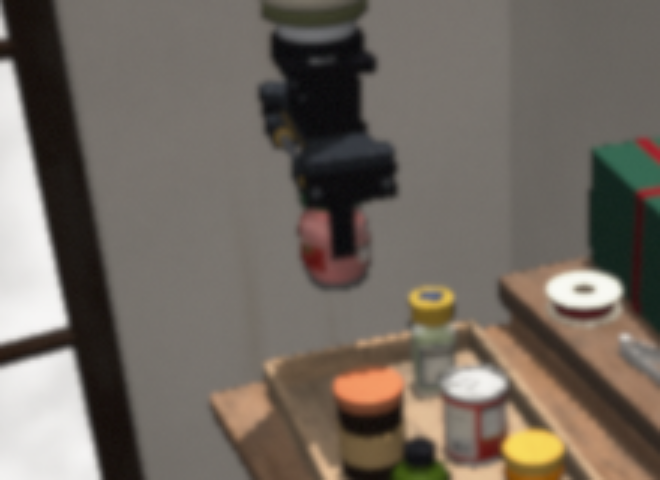

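The side crop shows the jam jar hanging upright between the fingers, with its bottom at crop (335,287). Carrying it over now.

{"api": "play_rows", "payload": {"increments": "0 0 0 -0.002 -0.01 0 0.5;0 0 0 -0.007 -0.035 0 0.5;0 0 0 -0.014 -0.07 0 0.5;0 0 0 -0.022 -0.11 0 0.5;0 0 0 -0.03 -0.15 0 0.5;0 0 0 -0.038 -0.19 0 0.5;0 0 0 -0.046 -0.23 0 0.5;0 0 0 -0.054 -0.27 0 0.5"}}

```text
time: 4.95
ee_pos: [0.5211, 0.0406, 0.1701]
eef_rot: [0.118, 0.993, -0.0, -0.001]
ft_force: [0.3, -0.1, -2.2]
width: 0.0587
grip_force: 20.0
```

{"api": "play_rows", "payload": {"increments": "0 0 0 -0.007 -0.04 0 0.5;0 0 0 -0.014 -0.08 0 0.5;0 0 0 -0.021 -0.12 0 0.5;0 0 0 -0.028 -0.16 0 0.5;0 0 0 -0.035 -0.2 0 0.5;0 0 0 -0.042 -0.24 0 0.5;0 0 0 -0.047 -0.27 0 0.5;0 0 0 -0.051 -0.29 0 0.5"}}

```text
time: 5.75
ee_pos: [0.502, -0.2539, 0.1701]
eef_rot: [0.119, 0.993, -0.0, -0.001]
ft_force: [0.4, 0.2, -3.0]
width: 0.059
grip_force: 20.0
```

{"api": "play_rows", "payload": {"increments": "0 0 0 -0.003 -0.03 0 0.5;0 0 0 -0.003 -0.052 0 0.5;0 0 0 -0.003 -0.052 0 0.5;0 0 0 -0.003 -0.052 0 0.5;0 0 0 -0.003 -0.052 0 0.5"}}

```text
time: 6.25
ee_pos: [0.4948, -0.3011, 0.1707]
eef_rot: [0.117, 0.993, 0.0, -0.001]
ft_force: [0.2, 0.6, -3.7]
width: 0.0593
grip_force: 20.0
```

```bash
cat >> h.py <<'E'
def wcam(s,c):
    from scipy.spatial.transform import Rotation as R
    T=np.eye(4);T[:3,:3]=R.from_quat(s['eef_rot']).as_matrix();T[:3,3]=s['ee_pos']
    c['camera_from_world']=np.linalg.inv(T@np.array(c['mount'])); return c
E
python3 - <<'E'
from h import *
import json;P=json.load(open('P.json'))
c,s=snap('wrist','w2.png'); wcam(s,c); go(*P['P_jam'],.043)
for k in ['jam','honey','tin','oil']: print(k,proj(c,[*P['P_'+k],.024]))
E
```

```text
[-0.0012 -0.0015  0.1279] t 6.3
jam (np.float64(314.49852462949855), np.float64(192.62691185578893))
honey (np.float64(313.1886694864679), np.float64(257.20619572999107))
tin (np.float64(474.5729390840067), np.float64(137.1806780691132))
oil (np.float64(466.77641779011265), np.float64(205.59439804946706))
```

View pics/w2.png

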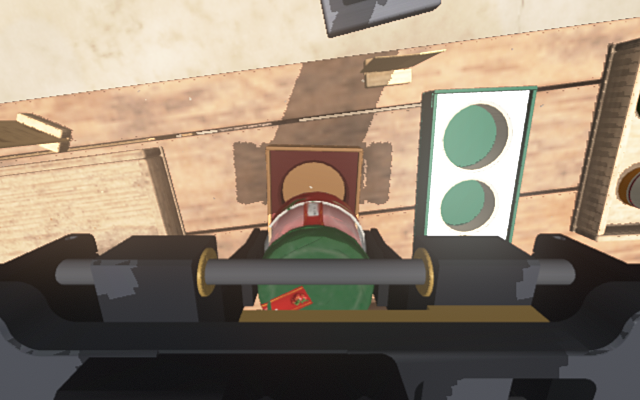

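The wrist view shows the tin pocket at (476,137) and the oil pocket at (468,205), both within 2 px of prediction. The jam pocket is centred on column 314 under the jar, so I'll lower it.

{"api": "play_rows", "payload": {"increments": "0 0 0 -0.001 -0.002 0.02 0.5;0 0 0 -0.001 -0.002 0.045 0.5;0 0 0 -0.001 -0.002 0.07 0.5;0 0 0 -0.001 -0.002 0.09 0.5;0 0 0 -0.001 -0.002 0.105 0.5;0 0 0 -0.001 -0.002 0.115 0.5;0 0 0 -0.001 -0.002 0.121 0.5;0 0 0 -0.001 -0.002 0.123 0.5"}}

```text
time: 7.1
ee_pos: [0.4958, -0.3041, 0.0484]
eef_rot: [0.117, 0.993, 0.0, 0.0]
ft_force: [0.7, -0.7, -3.7]
width: 0.0588
grip_force: 20.0
```

{"api": "play_rows", "payload": {"increments": "0 0 0 0 0 0.001 0.5;0 0 0 0 0 0.002 0.5;0 0 0 0 0 0.003 0.5;0 0 0 0 0 0.004 0.5;0 0 0 0 0 0.004 0.5"}}

```text
time: 7.6
ee_pos: [0.4956, -0.3042, 0.0445]
eef_rot: [0.118, 0.993, 0.0, 0.0]
ft_force: [-0.3, -0.3, -3.1]
width: 0.0587
grip_force: 20.0
```

{"api": "play_rows", "payload": {"increments": "0 0 0 0 0 0.001 0.5;0 0 0 0 0 0.002 0.5;0 0 0 0 0 0.003 0.5;0 0 0 0 0 0.004 0.5;0 0 0 0 0 0.004 0.5"}}

```text
time: 8.1
ee_pos: [0.4957, -0.3042, 0.0408]
eef_rot: [0.118, 0.993, 0.0, 0.0]
ft_force: [-1.4, 0.3, 1.2]
width: 0.0591
grip_force: 20.0
```

{"api": "play_rows", "payload": {"increments": "0 0 0 0 0 0 0.75;0 0 0 0 0 0 0.85;0 0 0 0 0 0 0.85;0 0 0 0 0 0 0.85;0 0 0 0 0 0 0.85"}}

```text
time: 8.6
ee_pos: [0.4957, -0.3042, 0.0406]
eef_rot: [0.118, 0.993, 0.0, 0.0]
ft_force: [0.4, -0.9, 0.3]
width: 0.0735
grip_force: 0.0
```

{"api": "play_rows", "payload": {"increments": "0 0 0 0 0 -0.01 0.85;0 0 0 0 0 -0.03 0.85;0 0 0 0 0 -0.06 0.85;0 0 0 0 0 -0.09 0.85;0 0 0 0 0 -0.115 0.85;0 0 0 0 0 -0.13 0.85;0 0 0 0 0 -0.13 0.85"}}

```text
time: 9.3
ee_pos: [0.4966, -0.3048, 0.1728]
eef_rot: [0.118, 0.993, -0.0, 0.002]
ft_force: [-0.4, 0.2, 0.2]
width: 0.0738
grip_force: 0.0
```

```bash
python3 - <<'E'
from h import *
import json;P=json.load(open('P.json'))
c,s=snap('wrist','w3.png');go(*P['honey'],.17)
c,s=snap('top','t3.png'); print('want lid',proj(c,[*P['P_jam'],.09]))
im=cv2.imread('pics/t3.png');cv2.imwrite('pics/t3c.png',cv2.resize(im[115:245,325:475],None,fx=4,fy=4,interpolation=cv2.INTER_CUBIC))
E
```

```text
[0.0067 0.39   0.0011] t 9.3
want lid (np.float64(439.2684141887513), np.float64(187.1896887326102))
```

View pics/w3.png

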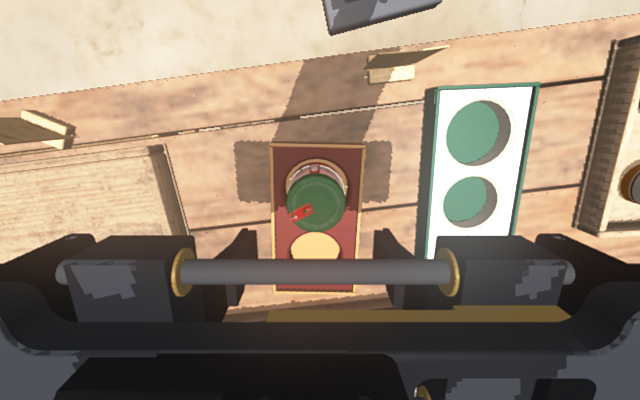

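Jam stands in its pocket: lid at (316,202), concentric with the pocket ring. Next is the honey.

{"api": "play_rows", "payload": {"increments": "0 0 0 0 0.03 0 0.85;0 0 0 0.001 0.075 0 0.85;0 0 0 0.002 0.12 0 0.85;0 0 0 0.003 0.165 0 0.85;0 0 0 0.004 0.21 0 0.85;0 0 0 0.005 0.255 0 0.85;0 0 0 0.006 0.3 0 0.85;0 0 0 0.007 0.34 0 0.85"}}

```text
time: 10.2
ee_pos: [0.5676, 0.0306, 0.1689]
eef_rot: [0.117, 0.993, -0.0, -0.001]
ft_force: [0.0, -0.0, -0.7]
width: 0.074
grip_force: 0.0
```

{"api": "play_rows", "payload": {"increments": "0 0 0 0 0.03 0 0.85;0 0 0 0 0.051 0 0.85;0 0 0 0 0.051 0 0.85;0 0 0 0 0.051 0 0.85;0 0 0 0 0.051 0 0.85"}}

```text
time: 10.7
ee_pos: [0.5798, 0.0761, 0.1698]
eef_rot: [0.118, 0.993, -0.0, -0.001]
ft_force: [0.2, 0.1, 0.3]
width: 0.074
grip_force: 0.0
```

```bash
python3 - <<'E'
from h import *
import json;P=json.load(open('P.json'))
go(*P['honey'],.043)
c,s=snap('wrist','w4.png'); wcam(s,c)
print([(k,np.round(proj(c,[*P[k],z]))) for k,z in dict(honey=.076,oil=.104,coffee=.095,tin=.078).items()])
E
```

```text
[-0.0008  0.0007  0.1268] t 10.7
[('honey', array([316., 205.])), ('oil', array([305.,  95.])), ('coffee', array([453.,  82.])), ('tin', array([431., 191.]))]
```

View pics/w4.png

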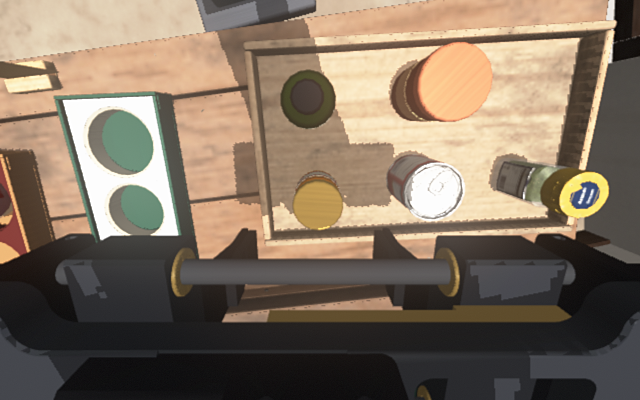

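The wrist view shows the honey lid at (318,203), predicted (316,205), and the tin at (434,190), predicted (431,191): about 1 mm off. Descending.

{"api": "play_rows", "payload": {"increments": "0 0 0 0 0.002 0.03 0.85;0 0 0 0 0.002 0.06 0.85;0 0 0 0 0.002 0.09 0.85;0 0 0 0 0.002 0.11 0.85;0 0 0 0 0.002 0.123 0.85;0 0 0 0 0.002 0.127 0.85;0 0 0 0 0.002 0.127 0.85"}}

```text
time: 11.45
ee_pos: [0.5807, 0.0792, 0.0437]
eef_rot: [0.118, 0.993, -0.0, -0.0]
ft_force: [0.6, 0.9, -0.2]
width: 0.074
grip_force: 0.0
```

{"api": "play_rows", "payload": {"increments": "0 0 0 0 0 0 0.6;0 0 0 0 0 0 0.5;0 0 0 0 0 0 0.4;0 0 0 0 0 0 0.4;0 0 0 0 0 0 0.4;0 0 0 0 0 0 0.4;0 0 0 0 0 0 0.4;0 0 0 0 0 0 0.4", "grip_force": 20}}

```text
time: 12.25
ee_pos: [0.5809, 0.0795, 0.044]
eef_rot: [0.118, 0.993, 0.0, 0.0]
ft_force: [-1.6, -0.4, 6.1]
width: 0.0495
grip_force: 20.0
```

{"api": "play_rows", "payload": {"increments": "0 0 0 0 0 -0.005 0.4;0 0 0 0 0 -0.02 0.4;0 0 0 0 0 -0.04 0.4;0 0 0 0 0 -0.065 0.4;0 0 0 0 0 -0.09 0.4;0 0 0 0 0 -0.115 0.4;0 0 0 0 0 -0.13 0.4;0 0 0 0 0 -0.13 0.4"}}

```text
time: 13.05
ee_pos: [0.5818, 0.0798, 0.1761]
eef_rot: [0.118, 0.993, 0.001, 0.002]
ft_force: [0.0, 0.2, -2.1]
width: 0.0492
grip_force: 20.0
```

```bash
python3 - <<'E'
from h import *
import json;P=json.load(open('P.json'))
go(*P['P_honey'],.17)
E
```

```text
[-0.0878 -0.3932  0.0055] t 13.1
```

{"api": "play_rows", "payload": {"increments": "0 0 0 -0.002 -0.01 0 0.4;0 0 0 -0.008 -0.035 0 0.4;0 0 0 -0.017 -0.075 0 0.4;0 0 0 -0.026 -0.115 0 0.4;0 0 0 -0.035 -0.155 0 0.4;0 0 0 -0.044 -0.195 0 0.4;0 0 0 -0.053 -0.235 0 0.4;0 0 0 -0.062 -0.275 0 0.4"}}

```text
time: 13.85
ee_pos: [0.5752, -0.2045, 0.1719]
eef_rot: [0.118, 0.993, -0.0, -0.001]
ft_force: [0.9, -0.1, -1.0]
width: 0.0492
grip_force: 20.0
```

{"api": "play_rows", "payload": {"increments": "0 0 0 -0.009 -0.04 0 0.4;0 0 0 -0.017 -0.08 0 0.4;0 0 0 -0.023 -0.108 0 0.4;0 0 0 -0.026 -0.119 0 0.4;0 0 0 -0.026 -0.119 0 0.4;0 0 0 -0.026 -0.119 0 0.4;0 0 0 -0.026 -0.119 0 0.4"}}

```text
time: 14.55
ee_pos: [0.5747, -0.322, 0.173]
eef_rot: [0.116, 0.993, 0.001, -0.0]
ft_force: [-0.4, 0.3, -1.1]
width: 0.0492
grip_force: 20.0
```

```bash
python3 - <<'E'
from h import *
import json;P=json.load(open('P.json'))
go(.576,-.3235,.042)
E
```

```text
[-0.0017 -0.0014  0.131 ] t 14.6
```

{"api": "play_rows", "payload": {"increments": "0 0 0 -0.001 -0.001 0.02 0.4;0 0 0 -0.001 -0.001 0.045 0.4;0 0 0 -0.001 -0.001 0.07 0.4;0 0 0 -0.001 -0.001 0.09 0.4;0 0 0 -0.001 -0.001 0.107 0.4;0 0 0 -0.001 -0.001 0.118 0.4;0 0 0 -0.001 -0.001 0.125 0.4;0 0 0 -0.001 -0.001 0.128 0.4"}}

```text
time: 15.35
ee_pos: [0.575, -0.3251, 0.0453]
eef_rot: [0.117, 0.993, 0.0, -0.0]
ft_force: [0.2, -0.2, -1.6]
width: 0.049
grip_force: 20.0
```

{"api": "play_rows", "payload": {"increments": "0 0 0 0 0 0.001 0.4;0 0 0 0 0 0.002 0.4;0 0 0 0 0 0.003 0.4;0 0 0 0 0 0.003 0.4"}}

```text
time: 15.75
ee_pos: [0.575, -0.3253, 0.0427]
eef_rot: [0.118, 0.993, 0.0, 0.0]
ft_force: [0.2, 0.2, -1.9]
width: 0.0491
grip_force: 20.0
```

{"api": "play_rows", "payload": {"increments": "0 0 0 0 0 0.001 0.4;0 0 0 0 0 0.002 0.4;0 0 0 0 0 0.003 0.4;0 0 0 0 0 0.003 0.4"}}

```text
time: 16.15
ee_pos: [0.5755, -0.3256, 0.0419]
eef_rot: [0.118, 0.993, 0.0, 0.001]
ft_force: [-6.8, 4.3, 18.4]
width: 0.0491
grip_force: 20.0
```

{"api": "play_rows", "payload": {"increments": "0 0 0 0 0 -0.001 0.5;0 0 0 0 0 -0.001 0.65;0 0 0 0 0 -0.001 0.8;0 0 0 0 0 -0.001 0.8;0 0 0 0 0 -0.001 0.8"}}

```text
time: 16.65
ee_pos: [0.5749, -0.3252, 0.0403]
eef_rot: [0.118, 0.993, 0.0, -0.0]
ft_force: [-0.4, 0.6, 0.2]
width: 0.0678
grip_force: 0.0
```

{"api": "play_rows", "payload": {"increments": "0 0 0 0 0 -0.01 0.8;0 0 0 0 0 -0.03 0.8;0 0 0 0 0 -0.06 0.8;0 0 0 0 0 -0.09 0.8;0 0 0 0 0 -0.115 0.8;0 0 0 0 0 -0.13 0.8;0 0 0 0 0 -0.13 0.8"}}

```text
time: 17.35
ee_pos: [0.5758, -0.3259, 0.173]
eef_rot: [0.118, 0.993, -0.0, 0.002]
ft_force: [-0.1, -0.1, -0.5]
width: 0.0694
grip_force: 0.0
```

```bash
python3 - <<'E'
from h import *
import json;P=json.load(open('P.json'))
c,s=snap('wrist','w5.png');go(P['tin'][0],P['tin'][1]+.0015,.17)
E
```

```text
[0.1037 0.5022 0.0008] t 17.4
```

View pics/w5.png

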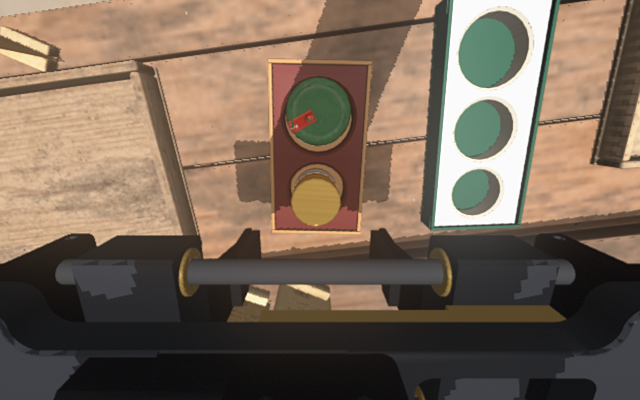

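Honey sits upright in its pocket, with its lid at (316,202) and the ring centred. Next is the tin.

{"api": "play_rows", "payload": {"increments": "0 0 0 0.006 0.03 0 0.9;0 0 0 0.015 0.075 0 0.9;0 0 0 0.025 0.12 0 0.9;0 0 0 0.034 0.165 0 0.9;0 0 0 0.043 0.21 0 0.9;0 0 0 0.053 0.255 0 0.9;0 0 0 0.062 0.3 0 0.9;0 0 0 0.071 0.345 0 0.9"}}

```text
time: 18.2
ee_pos: [0.5854, 0.0287, 0.1688]
eef_rot: [0.118, 0.993, -0.0, -0.001]
ft_force: [0.8, 0.1, 0.6]
width: 0.0782
grip_force: 0.0
```

{"api": "play_rows", "payload": {"increments": "0 0 0 0.009 0.045 0 0.9;0 0 0 0.018 0.09 0 0.9;0 0 0 0.026 0.125 0 0.9;0 0 0 0.033 0.157 0 0.9;0 0 0 0.033 0.157 0 0.9;0 0 0 0.033 0.157 0 0.9;0 0 0 0.033 0.157 0 0.9"}}

```text
time: 18.9
ee_pos: [0.5908, 0.1855, 0.1696]
eef_rot: [0.118, 0.993, -0.001, -0.001]
ft_force: [0.6, 0.4, -0.5]
width: 0.0784
grip_force: 0.0
```

```bash
python3 - <<'E'
from h import *
import json;P=json.load(open('P.json'))
go(P['tin'][0],P['tin'][1]+.0015,.043)
E
```

```text
[-0.0005  0.002   0.1265] t 18.9
```

{"api": "play_rows", "payload": {"increments": "0 0 0 0 0.002 0.03 0.9;0 0 0 0 0.002 0.06 0.9;0 0 0 0 0.002 0.09 0.9;0 0 0 0 0.002 0.11 0.9;0 0 0 0 0.002 0.123 0.9;0 0 0 0 0.002 0.127 0.9;0 0 0 0 0.002 0.127 0.9"}}

```text
time: 19.6
ee_pos: [0.5917, 0.1885, 0.0437]
eef_rot: [0.118, 0.993, -0.0, -0.0]
ft_force: [0.5, -0.4, 0.4]
width: 0.0783
grip_force: 0.0
```

{"api": "play_rows", "payload": {"increments": "0 0 0 0 0 0 0.7;0 0 0 0 0 0 0.6;0 0 0 0 0 0 0.5;0 0 0 0 0 0 0.5;0 0 0 0 0 0 0.5;0 0 0 0 0 0 0.5;0 0 0 0 0 0 0.5", "grip_force": 20}}

```text
time: 20.3
ee_pos: [0.5918, 0.1892, 0.0441]
eef_rot: [0.118, 0.993, 0.0, 0.0]
ft_force: [-1.4, 0.3, 4.9]
width: 0.0569
grip_force: 20.0
```

{"api": "play_rows", "payload": {"increments": "0 0 0 0 0 -0.005 0.5;0 0 0 0 0 -0.02 0.5;0 0 0 0 0 -0.04 0.5;0 0 0 0 0 -0.065 0.5;0 0 0 0 0 -0.09 0.5;0 0 0 0 0 -0.115 0.5;0 0 0 0 0 -0.13 0.5;0 0 0 0 0 -0.13 0.5"}}

```text
time: 21.1
ee_pos: [0.5927, 0.1893, 0.1762]
eef_rot: [0.118, 0.993, 0.001, 0.002]
ft_force: [1.0, -0.1, -1.5]
width: 0.0568
grip_force: 20.0
```

```bash
python3 - <<'E'
from h import *
go(.4765,-.1185,.17)
E
```

```text
[ 0.041  -0.3265  0.0052] t 21.1
```

{"api": "play_rows", "payload": {"increments": "0 0 0 0.001 -0.01 0 0.5;0 0 0 0.004 -0.035 0 0.5;0 0 0 0.009 -0.075 0 0.5;0 0 0 0.014 -0.115 0 0.5;0 0 0 0.019 -0.155 0 0.5;0 0 0 0.024 -0.195 0 0.5;0 0 0 0.029 -0.235 0 0.5;0 0 0 0.034 -0.27 0 0.5"}}

```text
time: 21.9
ee_pos: [0.4931, -0.068, 0.172]
eef_rot: [0.118, 0.993, -0.0, -0.001]
ft_force: [0.8, -0.4, -1.1]
width: 0.0569
grip_force: 20.0
```

{"api": "play_rows", "payload": {"increments": "0 0 0 0.004 -0.03 0 0.5;0 0 0 0.006 -0.048 0 0.5;0 0 0 0.007 -0.057 0 0.5;0 0 0 0.007 -0.057 0 0.5;0 0 0 0.007 -0.057 0 0.5;0 0 0 0.007 -0.057 0 0.5"}}

```text
time: 22.5
ee_pos: [0.4755, -0.1181, 0.1732]
eef_rot: [0.117, 0.993, 0.0, -0.0]
ft_force: [-0.0, -0.3, -0.6]
width: 0.0564
grip_force: 20.0
```

```bash
python3 - <<'E'
from h import *
go(.4765,-.1185,.042)
E
```

```text
[-0.0011 -0.0002  0.1312] t 22.5
```

{"api": "play_rows", "payload": {"increments": "0 0 0 -0.001 0 0.02 0.5;0 0 0 -0.001 0 0.045 0.5;0 0 0 -0.001 0 0.07 0.5;0 0 0 -0.001 0 0.09 0.5;0 0 0 -0.001 0 0.107 0.5;0 0 0 -0.001 0 0.118 0.5;0 0 0 -0.001 0 0.125 0.5;0 0 0 -0.001 0 0.128 0.5"}}

```text
time: 23.3
ee_pos: [0.4763, -0.1192, 0.0452]
eef_rot: [0.117, 0.993, -0.0, -0.0]
ft_force: [-0.2, -0.2, -1.8]
width: 0.0566
grip_force: 20.0
```

{"api": "play_rows", "payload": {"increments": "0 0 0 0 0 0.001 0.5;0 0 0 0 0 0.002 0.5;0 0 0 0 0 0.003 0.5;0 0 0 0 0 0.004 0.5;0 0 0 0 0 0.0045 0.5;0 0 0 0 0 0.0045 0.5"}}

```text
time: 23.9
ee_pos: [0.4766, -0.1195, 0.0419]
eef_rot: [0.118, 0.993, 0.0, 0.0]
ft_force: [-4.6, 1.4, 10.3]
width: 0.0571
grip_force: 20.0
```

{"api": "play_rows", "payload": {"increments": "0 0 0 0 0 -0.001 0.7;0 0 0 0 0 -0.001 0.8;0 0 0 0 0 -0.001 0.85;0 0 0 0 0 -0.001 0.85;0 0 0 0 0 -0.001 0.85"}}

```text
time: 24.4
ee_pos: [0.4762, -0.1195, 0.0419]
eef_rot: [0.118, 0.993, 0.0, -0.0]
ft_force: [-0.4, -1.3, 0.1]
width: 0.0737
grip_force: 0.0
```

{"api": "play_rows", "payload": {"increments": "0 0 0 0 0 -0.01 0.85;0 0 0 0 0 -0.03 0.85;0 0 0 0 0 -0.06 0.85;0 0 0 0 0 -0.09 0.85;0 0 0 0 0 -0.115 0.85;0 0 0 0 0 -0.13 0.85;0 0 0 0 0 -0.13 0.85"}}

```text
time: 25.1
ee_pos: [0.4775, -0.1198, 0.1746]
eef_rot: [0.118, 0.993, 0.0, 0.002]
ft_force: [1.5, 0.0, -0.3]
width: 0.0741
grip_force: 0.0
```

```bash
python3 - <<'E'
from h import *
import json;P=json.load(open('P.json'))
c,s=snap('wrist','w6.png');go(P['oil'][0],P['oil'][1]+.0015,.17)
E
```

```text
[0.043  0.2074 0.0032] t 25.1
```

View pics/w6.png

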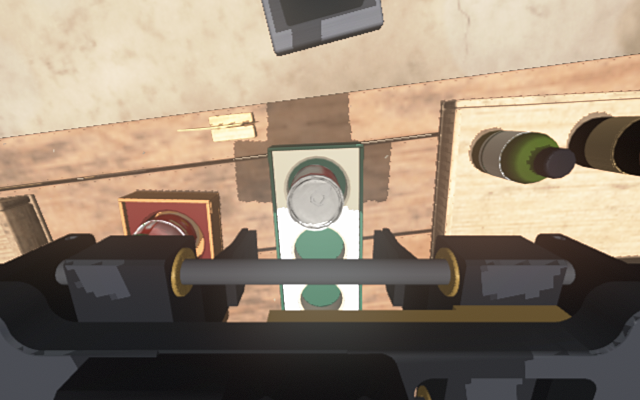

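The tin is upright in the big pocket, with its top at (316,202). Now the oil.

{"api": "play_rows", "payload": {"increments": "0 0 0 0.005 0.025 0 0.85;0 0 0 0.014 0.07 0 0.85;0 0 0 0.023 0.115 0 0.85;0 0 0 0.032 0.155 0 0.85;0 0 0 0.039 0.19 0 0.85;0 0 0 0.043 0.208 0 0.85;0 0 0 0.043 0.208 0 0.85;0 0 0 0.043 0.208 0 0.85"}}

```text
time: 25.95
ee_pos: [0.4826, 0.092, 0.1712]
eef_rot: [0.118, 0.993, -0.001, -0.001]
ft_force: [0.6, -1.1, 0.6]
width: 0.0739
grip_force: 0.0
```

```bash
python3 - <<'E'
from h import *
import json;P=json.load(open('P.json'))
go(P['oil'][0],P['oil'][1]+.0015,.041)
E
```

```text
[-0.001   0.0004  0.1302] t 25.9
```

{"api": "play_rows", "payload": {"increments": "0 0 0 -0.001 0 0.03 0.85;0 0 0 -0.001 0 0.06 0.85;0 0 0 -0.001 0 0.09 0.85;0 0 0 -0.001 0 0.112 0.85;0 0 0 -0.001 0 0.124 0.85;0 0 0 -0.001 0 0.129 0.85;0 0 0 -0.001 0 0.129 0.85"}}

```text
time: 26.65
ee_pos: [0.4841, 0.0919, 0.0431]
eef_rot: [0.118, 0.993, -0.0, -0.0]
ft_force: [0.1, 0.1, -0.2]
width: 0.0741
grip_force: 0.0
```

{"api": "play_rows", "payload": {"increments": "0 0 0 0 0 0 0.6;0 0 0 0 0 0 0.5;0 0 0 0 0 0 0.4;0 0 0 0 0 0 0.4;0 0 0 0 0 0 0.4;0 0 0 0 0 0 0.4;0 0 0 0 0 0 0.4;0 0 0 0 0 0 0.4", "grip_force": 20}}

```text
time: 27.45
ee_pos: [0.4843, 0.0926, 0.0434]
eef_rot: [0.118, 0.993, 0.0, 0.0]
ft_force: [-1.8, -0.7, 5.4]
width: 0.0496
grip_force: 20.0
```

{"api": "play_rows", "payload": {"increments": "0 0 0 0 0 -0.005 0.4;0 0 0 0 0 -0.02 0.4;0 0 0 0 0 -0.04 0.4;0 0 0 0 0 -0.065 0.4;0 0 0 0 0 -0.09 0.4;0 0 0 0 0 -0.115 0.4;0 0 0 0 0 -0.13 0.4;0 0 0 0 0 -0.13 0.4"}}

```text
time: 28.25
ee_pos: [0.4849, 0.0928, 0.1749]
eef_rot: [0.118, 0.993, 0.001, 0.001]
ft_force: [0.3, -0.2, -2.6]
width: 0.0495
grip_force: 20.0
```

```bash
python3 - <<'E'
from h import *
go(.553,-.1332,.17)
E
```

```text
[-0.119  -0.2038  0.0048] t 28.2
```

{"api": "play_rows", "payload": {"increments": "0 0 0 -0.006 -0.01 0 0.4;0 0 0 -0.02 -0.035 0 0.4;0 0 0 -0.04 -0.07 0 0.4;0 0 0 -0.06 -0.105 0 0.4;0 0 0 -0.08 -0.14 0 0.4;0 0 0 -0.1 -0.17 0 0.4;0 0 0 -0.113 -0.193 0 0.4;0 0 0 -0.119 -0.203 0 0.4"}}

```text
time: 29.05
ee_pos: [0.5513, -0.1367, 0.1715]
eef_rot: [0.12, 0.993, -0.001, -0.001]
ft_force: [-0.7, -0.7, -1.5]
width: 0.0491
grip_force: 20.0
```

{"api": "play_rows", "payload": {"increments": "0 0 0 0 0 0 0.4;0 0 0 0 0 0 0.4;0 0 0 0 0 0 0.4;0 0 0 0 0 0 0.4"}}

```text
time: 29.45
ee_pos: [0.5523, -0.1313, 0.173]
eef_rot: [0.117, 0.993, 0.0, -0.0]
ft_force: [-1.0, -0.9, -2.9]
width: 0.0496
grip_force: 20.0
```

```bash
python3 - <<'E'
from h import *
go(.553,-.1335,.0415)
E
```

```text
[-0.0013 -0.0021  0.1315] t 29.4
```

{"api": "play_rows", "payload": {"increments": "0 0 0 -0.001 -0.001 0.02 0.4;0 0 0 -0.001 -0.001 0.045 0.4;0 0 0 -0.001 -0.001 0.07 0.4;0 0 0 -0.001 -0.001 0.09 0.4;0 0 0 -0.001 -0.001 0.107 0.4;0 0 0 -0.001 -0.001 0.118 0.4;0 0 0 -0.001 -0.001 0.125 0.4;0 0 0 -0.001 -0.001 0.128 0.4"}}

```text
time: 30.25
ee_pos: [0.5531, -0.1335, 0.0448]
eef_rot: [0.117, 0.993, 0.0, -0.0]
ft_force: [0.4, -0.1, -2.4]
width: 0.0494
grip_force: 20.0
```

{"api": "play_rows", "payload": {"increments": "0 0 0 0 0 0.001 0.4;0 0 0 0 0 0.002 0.4;0 0 0 0 0 0.003 0.4;0 0 0 0 0 0.004 0.4;0 0 0 0 0 0.0045 0.4;0 0 0 0 0 0.0045 0.4"}}

```text
time: 30.85
ee_pos: [0.5534, -0.1339, 0.0414]
eef_rot: [0.118, 0.993, 0.0, 0.0]
ft_force: [-1.6, 0.7, 5.9]
width: 0.0495
grip_force: 20.0
```

{"api": "play_rows", "payload": {"increments": "0 0 0 0 0 -0.001 0.6;0 0 0 0 0 -0.001 0.7;0 0 0 0 0 -0.001 0.8;0 0 0 0 0 -0.001 0.8;0 0 0 0 0 -0.001 0.8"}}

```text
time: 31.35
ee_pos: [0.553, -0.1339, 0.0415]
eef_rot: [0.118, 0.993, 0.0, -0.0]
ft_force: [-0.1, -0.1, -0.2]
width: 0.0684
grip_force: 0.0
```

{"api": "play_rows", "payload": {"increments": "0 0 0 0 0 -0.01 0.8;0 0 0 0 0 -0.03 0.8;0 0 0 0 0 -0.06 0.8;0 0 0 0 0 -0.09 0.8;0 0 0 0 0 -0.115 0.8;0 0 0 0 0 -0.13 0.8;0 0 0 0 0 -0.13 0.8"}}

```text
time: 32.05
ee_pos: [0.5541, -0.1341, 0.1738]
eef_rot: [0.118, 0.993, 0.0, 0.002]
ft_force: [0.4, -0.3, -0.0]
width: 0.0698
grip_force: 0.0
```

```bash
python3 - <<'E'
from h import *
import json;P=json.load(open('P.json'))
go(P['herb'][0],P['herb'][1]+.0015,.17)
E
```

```text
[0.0415 0.4399 0.004 ] t 32.0
```

{"api": "play_rows", "payload": {"increments": "0 0 0 0.003 0.03 0 0.8;0 0 0 0.007 0.075 0 0.8;0 0 0 0.011 0.12 0 0.8;0 0 0 0.016 0.165 0 0.8;0 0 0 0.02 0.21 0 0.8;0 0 0 0.024 0.255 0 0.8;0 0 0 0.028 0.3 0 0.8;0 0 0 0.033 0.345 0 0.8"}}

```text
time: 32.85
ee_pos: [0.601, 0.2109, 0.17]
eef_rot: [0.118, 0.993, -0.0, -0.001]
ft_force: [0.8, -1.5, 0.4]
width: 0.0696
grip_force: 0.0
```

{"api": "play_rows", "payload": {"increments": "0 0 0 0.004 0.045 0 0.8;0 0 0 0.007 0.08 0 0.8;0 0 0 0.009 0.095 0 0.8;0 0 0 0.009 0.095 0 0.8;0 0 0 0.009 0.095 0 0.8;0 0 0 0.009 0.095 0 0.8"}}

```text
time: 33.45
ee_pos: [0.6155, 0.301, 0.1715]
eef_rot: [0.119, 0.993, -0.001, 0.0]
ft_force: [0.1, 0.6, 0.4]
width: 0.0696
grip_force: 0.0
```

```bash
python3 - <<'E'
from h import *
import json;P=json.load(open('P.json'))
go(P['herb'][0],P['herb'][1]+.0015,.043)
c,s=snap('wrist','w7.png'); wcam(s,c)
print([(k,np.round(proj(c,[*P[k],z]))) for k,z in dict(herb=.102,coffee=.095).items()])
E
```

```text
[-0.0004  0.0027  0.1285] t 33.5
[('herb', array([317., 213.])), ('coffee', array([172., 106.]))]
```

View pics/w7.png

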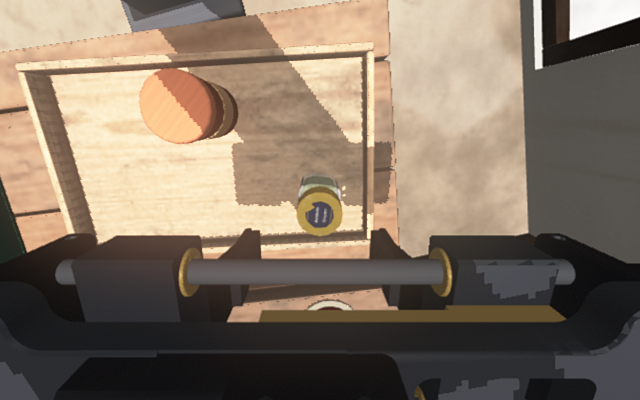

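Herb cap is at (320,213), predicted (317,213), so the estimate is good. Descending.

{"api": "play_rows", "payload": {"increments": "0 0 0 0 0.002 0.03 0.8;0 0 0 0 0.002 0.06 0.8;0 0 0 0 0.002 0.09 0.8;0 0 0 0 0.002 0.112 0.8;0 0 0 0 0.002 0.124 0.8;0 0 0 0 0.002 0.128 0.8;0 0 0 0 0.002 0.128 0.8"}}

```text
time: 34.2
ee_pos: [0.6158, 0.3053, 0.044]
eef_rot: [0.118, 0.993, 0.0, 0.0]
ft_force: [-0.6, 0.1, 0.1]
width: 0.0696
grip_force: 0.0
```

{"api": "play_rows", "payload": {"increments": "0 0 0 0 0 0 0.6;0 0 0 0 0 0 0.5;0 0 0 0 0 0 0.4;0 0 0 0 0 0 0.3;0 0 0 0 0 0 0.3;0 0 0 0 0 0 0.3;0 0 0 0 0 0 0.3;0 0 0 0 0 0 0.3", "grip_force": 20}}

```text
time: 35.0
ee_pos: [0.6156, 0.3058, 0.0439]
eef_rot: [0.118, 0.993, 0.0, 0.0]
ft_force: [-0.9, -0.6, 3.5]
width: 0.0417
grip_force: 19.7
```

{"api": "play_rows", "payload": {"increments": "0 0 0 0 0 -0.005 0.3;0 0 0 0 0 -0.02 0.3;0 0 0 0 0 -0.04 0.3;0 0 0 0 0 -0.065 0.3;0 0 0 0 0 -0.09 0.3;0 0 0 0 0 -0.115 0.3;0 0 0 0 0 -0.13 0.3;0 0 0 0 0 -0.13 0.3"}}

```text
time: 35.8
ee_pos: [0.6165, 0.3062, 0.1765]
eef_rot: [0.118, 0.993, 0.001, 0.002]
ft_force: [0.6, 0.2, -1.6]
width: 0.0416
grip_force: 19.7
```

```bash
python3 - <<'E'
from h import *
go(.6218,-.147,.17)
E
```

```text
[-0.111  -0.4394  0.0055] t 35.8
```

{"api": "play_rows", "payload": {"increments": "0 0 0 -0.002 -0.01 0 0.3;0 0 0 -0.009 -0.035 0 0.3;0 0 0 -0.019 -0.075 0 0.3;0 0 0 -0.029 -0.115 0 0.3;0 0 0 -0.039 -0.155 0 0.3;0 0 0 -0.049 -0.195 0 0.3;0 0 0 -0.059 -0.235 0 0.3;0 0 0 -0.069 -0.275 0 0.3"}}

```text
time: 36.6
ee_pos: [0.6169, 0.0197, 0.1719]
eef_rot: [0.118, 0.993, -0.0, -0.001]
ft_force: [0.6, -0.5, -0.2]
width: 0.042
grip_force: 19.7
```

{"api": "play_rows", "payload": {"increments": "0 0 0 -0.01 -0.04 0 0.3;0 0 0 -0.02 -0.08 0 0.3;0 0 0 -0.03 -0.115 0 0.3;0 0 0 -0.037 -0.145 0 0.3;0 0 0 -0.042 -0.164 0 0.3;0 0 0 -0.042 -0.164 0 0.3;0 0 0 -0.042 -0.164 0 0.3;0 0 0 -0.042 -0.164 0 0.3"}}

```text
time: 37.4
ee_pos: [0.6205, -0.1458, 0.1726]
eef_rot: [0.117, 0.993, 0.0, -0.001]
ft_force: [0.5, 1.0, -0.8]
width: 0.041
grip_force: 19.7
```

```bash
python3 - <<'E'
from h import *
go(.6218,-.147,.042)
E
```

```text
[-0.0018 -0.0009  0.1306] t 37.4
```

{"api": "play_rows", "payload": {"increments": "0 0 0 -0.001 0 0.02 0.3;0 0 0 -0.001 0 0.045 0.3;0 0 0 -0.001 0 0.07 0.3;0 0 0 -0.001 0 0.09 0.3;0 0 0 -0.001 0 0.107 0.3;0 0 0 -0.001 0 0.118 0.3;0 0 0 -0.001 0 0.125 0.3;0 0 0 -0.001 0 0.128 0.3"}}

```text
time: 38.2
ee_pos: [0.6218, -0.1471, 0.0452]
eef_rot: [0.117, 0.993, 0.0, -0.0]
ft_force: [0.4, 0.4, -0.7]
width: 0.0416
grip_force: 19.7
```

{"api": "play_rows", "payload": {"increments": "0 0 0 0 0 0.001 0.3;0 0 0 0 0 0.002 0.3;0 0 0 0 0 0.003 0.3;0 0 0 0 0 0.004 0.3;0 0 0 0 0 0.0045 0.3;0 0 0 0 0 0.0045 0.3"}}

```text
time: 38.8
ee_pos: [0.6221, -0.1474, 0.0417]
eef_rot: [0.118, 0.993, 0.0, 0.0]
ft_force: [-1.7, 0.9, 4.3]
width: 0.042
grip_force: 19.7
```

Floor contact at the expected height, so I'll release and back off.

{"api": "play_rows", "payload": {"increments": "0 0 0 0 0 -0.001 0.5;0 0 0 0 0 -0.001 0.6;0 0 0 0 0 -0.001 0.75;0 0 0 0 0 -0.001 0.75;0 0 0 0 0 -0.001 0.75"}}

```text
time: 39.3
ee_pos: [0.6217, -0.1472, 0.0419]
eef_rot: [0.118, 0.993, 0.0, -0.0]
ft_force: [0.1, -1.0, 0.5]
width: 0.0631
grip_force: 0.0
```

{"api": "play_rows", "payload": {"increments": "0 0 0 0 0 -0.01 0.75;0 0 0 0 0 -0.03 0.75;0 0 0 0 0 -0.06 0.75;0 0 0 0 0 -0.09 0.75;0 0 0 0 0 -0.12 0.75;0 0 0 0 0 -0.15 0.75;0 0 0 0 0 -0.15 0.75"}}

```text
time: 40.0
ee_pos: [0.6238, -0.1482, 0.1975]
eef_rot: [0.118, 0.993, 0.0, 0.004]
ft_force: [0.4, -0.1, 0.5]
width: 0.0652
grip_force: 0.0
```

{"api": "play_rows", "payload": {"increments": "0 0 0 0 0.03 0 0.75;0 0 0 0 0.07 0 0.75;0 0 0 0 0.11 0 0.75;0 0 0 0 0.15 0 0.75;0 0 0 0 0.19 0 0.75;0 0 0 0 0.22 0 0.75;0 0 0 0 0.24 0 0.75;0 0 0 0 0.24 0 0.75"}}

```text
time: 40.8
ee_pos: [0.6778, 0.0896, 0.1915]
eef_rot: [0.116, 0.993, 0.0, -0.0]
ft_force: [-0.4, 0.9, -0.1]
width: 0.0652
grip_force: 0.0
```

```bash
python3 - <<'E'
from h import *
import json;P=json.load(open('P.json'))
c,s=snap('side','sf.png')
im=cv2.imread('pics/sf.png')
cv2.imwrite('pics/sfc.png',cv2.resize(im[115:345,220:500],None,fx=2.6,fy=2.6,interpolation=cv2.INTER_CUBIC))
E
```

```text
(no output)
```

View pics/sfc.png

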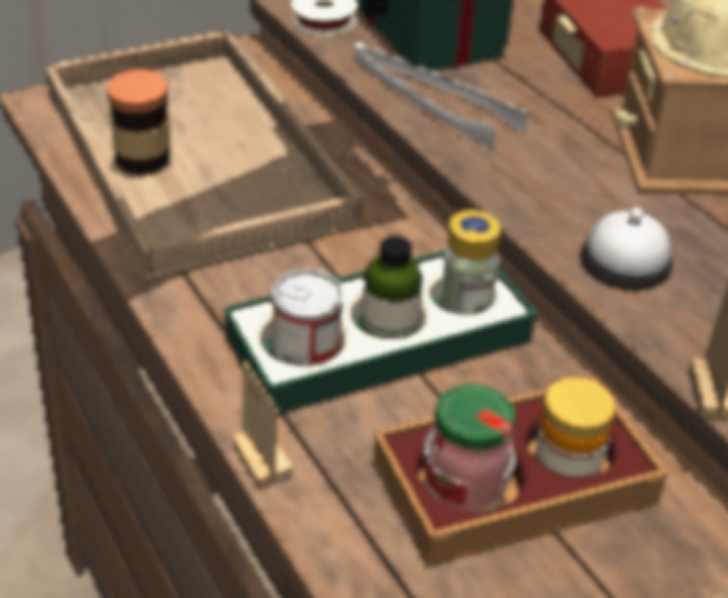

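The side view shows all five items upright in their pockets: tin (305,318), oil (393,290) and herbs (472,262) in the green carton, jam (472,450) and honey (576,428) in the brown one. The coffee tin is still in the tray and the price card is standing.

```bash
python3 -c "
from bench import *
print(close_job())"
```

```text
the job is handed in; nothing more can be done
None
```

Both gift sets are made up and the job is handed in: all five items stand upright in their pockets, with the coffee tin still in the tray and the price card standing; no verdict came back.

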